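# Lock a fresh reagent cartridge into the screening analyser

## Robot

A 7-joint arm with a two-finger parallel gripper is mounted at the origin on the work surface. World frame = base frame: x ahead of the robot, y to its left, z up, the work surface at z = 0. Lengths are in m, angles in rad, forces in N, time in s.
With the tool pointing down it reaches from about 0.4 to 0.9 m from the base axis. Payload 5.6 kg.
Tool frame: the origin (TCP) lies at the centre of the arm's flange, where the gripper is bolted on; the fingertips stand 190 mm ahead of it and the grasp point (between the pads) lies 171 mm ahead of it (hold_point_z is the distance from the TCP to the grasp point, in m); z points along the fingers, y is the line along which they close (so a half turn about z gives the same grasp; the last joint's range is limited). The gripper opens to 92 mm and grips with 3 to 60 N. Pads are 20 mm wide; open, the fingers measure 128 mm over their backs; the gripper's body (75 mm by 189 mm) begins 69 mm behind the grasp point.
Start: joints at [-1.216, 0.468, -0.012, 1.603, 0.006, 1.071, -0.056], TCP at [0.252, 0.599, 0.405] pointing down, gripper open.
Joint ranges: [-2.53, 2.53], [-0.31, 2.02], [-1.57, 1.55], [0.28, 2.44], [-1.29, 4.43], [0.15, 1.84], [-2.92, 2.92]. Speed limits (rad/s): [2.57, 2.57, 3.14, 3.14, 3.14, 3.14, 3.14].

## Interface

Orientations are given as [roll, pitch, yaw] about the fixed x, y, z axes, in that order (R = Rz(yaw) Ry(pitch) Rx(roll)).
In Python, from rig import reach, move_straight, set_joints, gripper_open, close, dwell, ik, sense, read_camera, get_calibration, IKError, close_job, hold_point_z gives the robot as it stands. The module is installed in compiled form; this text tells all that it offers. Calls block until the motion is done:
- reach(position, orientation): joint-space move of the TCP to a pose.
- move_straight(position, rate=0.15, rot=None, contact_N=None): straight line of the TCP; rot=None keeps the orientation; rate is the mean speed in m/s. With contact_N (N) it stops when the force on the tool has changed by that much, and returns True; else False.
- set_joints(angles): joint-space move.
- gripper_open() and close(effort=None): open the fingers fully, or close them until they stop; effort is the grip in N (None keeps the last).
- dwell(seconds).
- ik(position, orientation): joint angles nearest the present ones, or None.
- sense(): the state.
- read_camera(name): name is "side" or "top" or "wrist"; returns (picture, depth): 400x640x3 uint8, blue, green, red; 400x640 float32, m along the optical axis (not along the pixel's ray), 0 where there is no reading.
- get_calibration(name): a dict with "intrinsics" (3x3 intrinsics, pixels), "distortion" ([k1, k2, p1, p2, k3] as OpenCV has them; the pictures are not rectified), "T" (4x4, takes a point from camera to world coordinates). Camera axes: x right, y up, looking along -z (the intrinsics and any distortion apply to the point x, -y, -z); pixel columns grow to the right and rows downward; lengths in m; the calibration is good to about 2 mm. A picture is of the moment at which its call begins: read the wrist's pose just before it. get_calibration takes no time and is no camera call; for the wrist camera it gives the pose at the moment of the call.
A pose or a line that the arm cannot do raises IKError and nothing moves.
- close_job(): hands the job in; it is judged then, once.
The state is a dict: "time": time; "joint_pos": joint angles; "dq": joint speeds; "joint_torque": joint torques, N m; "position": TCP position; "tcp_rot": TCP orientation; "force": force on the tool from outside, world axes, zero at the start; "moment": the same for the moment, N m; "width": opening from 0.0 (shut) to 1.0 (fully open); "grip_force": force on a finger pad.
Only numpy, scipy, OpenCV 4.12 (cv2) and the standard library are available. Lean on these libraries where they do the work, as an engineer would, in place of code of your own. Each camera call takes 0.05 s, during which the arm holds its last target. There are 200 camera calls.

## Task

Take the blue reagent cartridge from the steel tray and fit it into the round bayonet port on top of the white analyser: find the slots by feel, push it down gently against the spring and turn it clockwise a quarter turn to the end stop, so that it locks and stays in upright on its own when you let go. Do not force it, and leave the grey used cartridge and everything else on the table where it is.

Things in the scene. Friction and masses are not known exactly. Their poses are not given: they have to be found in the camera images.
- cartridge_center (a point): Blue reagent cartridge, 82 mm tall, upright on the tray; point on its axis half-way up, z up. Round body, radius 20 mm, to 7 mm above this point; foot tapers to radius 16 over the lowest 8 mm. Two equal lugs stick out along +x and -x to 27 mm from the axis, 9 mm wide, 5 mm tall, undersides 25 mm below this point. Half a turn makes no difference. Mass 0.12 to 0.21 kg.
- cartridge_grip (a point): Where to hold the blue cartridge: on its axis, 29 mm above its centre, in its grip bar. The bar is straight, 44 mm long along the cartridge's x axis (in line with the lugs), 16 mm wide along y; it stands from 22 mm below this point (top of the round body) to 12 mm above it.
- port (a point): Bayonet port on the analyser: centre of the bore, in the plane of the ring's top face, 136 mm above the table; x to the analyser's back (screen at -x), z up. Bore radius 21 mm, ring outer radius 40. Two opposite slots 12 mm wide pass the lugs: nominally 80 degrees counter-clockwise from x seen from above, but the ring is fixed up to 11 degrees either side of that, unmeasured.
- port_slots (a point): Same place as the port's point (ring top). Away from the slots the lugs rest on the ring, cartridge centre 25 mm above it. In the slots it sinks 6 mm freely; then a spring pushes back, 3.5 N at once and 0.7 N more per mm. The ring is 8 mm thick: lugs are clear beneath it from 13 mm below resting height; it bottoms hard at 18; aim for 15 to 16. Let go in the slots, it rises again.
- port_lock (a point): Where the cartridge's centre is when locked: 15 mm above the ring's top (10 mm below resting height). Pressed in, it turns clockwise only, 80 degrees from the slots, to a solid stop (0.3 Nm on it is plenty); over the last 8 degrees a 3 mm deep pocket lets the spring lift it to this point, lugs along the analyser's x (give or take the ring's setting). Let go part-way, it stays: one may re-grip.
- analyser: White table-top analyser, a box 200 x 200 mm and 102 mm high with a blue base band, fixed to the table; origin at the centre of its underside, the port in the middle of its top (136 mm up), x to its back, z up.
- tray: Flat steel tray, 200 mm (x) by 250 mm (y), rim 14 mm high, fixed to the table; origin at the centre of its underside.
- used_center (a point): Grey used cartridge of the same shape, standing on the tray 100 mm or more from the blue one; point half-way up its axis. To be left standing where it is.
- vial: White strip vial, 28 mm across, 50 mm high, standing on the tray; origin at the centre of its underside. To be left alone.
- lancet0: Small blue lancet with white tip lying on the tray, 43 mm long, 12 mm high. To be left alone.
- lancet1: Another such lancet on the tray. To be left alone.
- meter: Black hand-held meter, 90 x 55 x 20 mm, lying on the table; origin at the centre of its underside. To be left alone.
- jar: Clear jar with a white cap, 80 mm across, 130 mm high, near the far side of the table; origin at the centre of its underside. To be left alone.
- lid: Loose yellow lid, a disc 90 mm across and 10 mm high, on the table; origin at the centre of its underside. To be left alone.

How it is judged:
By the outcome, as a careful person would: the job done as asked, in the order asked, and still so for the second after the job is handed in, with the robot touching nothing.
It also fails if it takes over 70 s, if anything falls off the work surface, if the arm or the gripper's body presses on something with over 40 N, if the wrist force passes 120 N, or if a joint passes its speed limit or range.

## Working session

There is one attempt and no reset: what is moved stays moved. The work goes in short steps, each a Python script; the robot and the scene stay as the last script left them, time stands still between calls to the robot, and variables do not carry over. Pictures are saved under pics/ and viewed, at most 10 in all, crops included, and the job is handed in when it is done.

```bash
mkdir -p pics; python3 - <<'E'
from rig import *
import cv2,numpy as np
s=sense();print(s);print(hold_point_z)
for n in("top","side"):
    p,d=read_camera(n);cv2.imwrite(f"pics/{n}0.png",p);np.save(n+"_d.npy",d);c=get_calibration(n);print(n,c);np.savez(n+"_c.npz",**c)
E
```

```text
{'time': 0.0, 'joint_pos': array([-1.21595747,  0.46836071, -0.01160733,  1.60362807,  0.00599723,
        1.07141982, -0.05626941]), 'dq': array([ 1.56240820e-03,  3.81946624e-05, -5.70984627e-04,  1.06814506e-03,
       -1.28453310e-03, -2.44242707e-03,  1.30840694e-03]), 'joint_torque': array([ 8.27926251e-04, -5.20578897e+01, -1.14004710e-02, -2.43750644e+01,
       -5.64338558e-02,  1.71321002e-02,  1.58178505e-04]), 'position': array([0.25176913, 0.5989812 , 0.40374891]), 'tcp_rot': array([-3.13981531e+00,  1.20139652e-04,  2.74372325e+00]), 'force': array([ 0.15822903, -0.95437628,  0.25379709]), 'moment': array([-0.01477635,  0.0250012 , -0.01430413]), 'grip_force': 0.0, 'width': 0.998964493712331}
0.1714
top {'intrinsics': array([[445.08506307,   0.        , 323.37379476],
       [  0.        , 445.08506307, 203.66470607],
       [  0.        ,   0.        ,   1.        ]]), 'distortion': array([-0.08875792,  0.        ,  0.        ,  0.        ,  0.        ]), 'T': array([[-0.02743502,  0.99437753, -0.10227733,  0.46963236],
       [-0.99936391, -0.02495196,  0.0254788 ,  0.03343002],
       [ 0.02278353,  0.10291129,  0.99442957,  1.05977936],
       [ 0.        ,  0.        ,  0.        ,  1.        ]])}
side {'intrinsics': array([[471.569253  ,   0.        , 322.15489076],
       [  0.        , 471.569253  , 207.24126344],
       [  0.        ,   0.        ,   1.        ]]), 'distortion': array([-0.12841503,  0.        ,  0.        ,  0.        ,  0.        ]), 'T': array([[ 0.99532439,  0.05647405, -0.07835846,  0.5087502 ],
       [-0.09619931,  0.50683907, -0.8566562 , -0.78036112],
       [-0.00866371,  0.86018884,  0.50990205,  0.58799065],
       [ 0.        ,  0.        ,  0.        ,  1.        ]])}
```

View pics/top0.png

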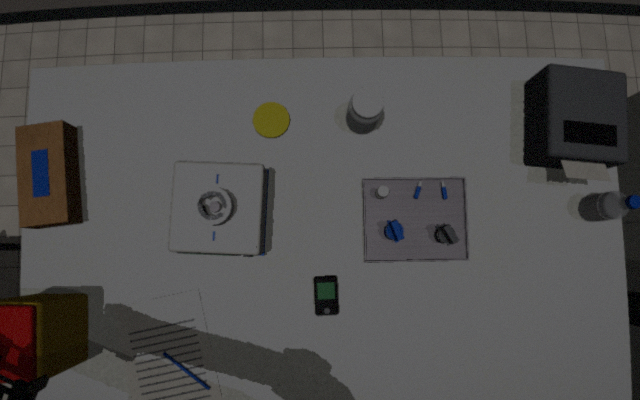

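View pics/side0.png

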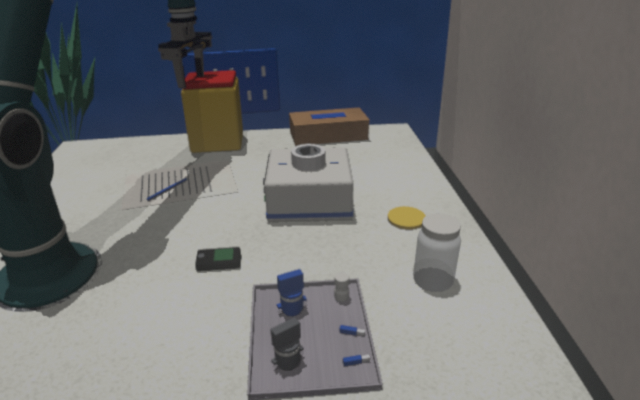

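The top view shows the blue cartridge at about (394,231), the grey one at (445,234), the port at (214,207), and blue marks on the analyser top at (217,178) and (213,236). Next I'll go closer with the wrist camera.

```bash
cat > h.py <<'E'
from rig import *
import cv2,numpy as np
from math import pi
def unproj(uv,depth,c):
    uv=np.array(uv,float).reshape(-1,1,2)
    n=cv2.undistortPoints(uv,c["intrinsics"],np.array(c["distortion"]))[:,0]
    d=np.broadcast_to(depth,(len(n),))
    P=np.c_[n[:,0]*d,-n[:,1]*d,-d]
    return P@c["T"][:3,:3].T+c["T"][:3,3]
def onplane(uv,z,c):
    a=unproj(uv,1.0,c);o=c["T"][:3,3]
    return o+(a-o)*((z-o[2])/(a[:,2]-o[2]))[:,None]
def snap(name,n="wrist"):
    c=get_calibration(n);p,d=read_camera(n);cv2.imwrite(f"pics/{name}.png",p);np.savez(name+".npz",d=d,p=p,**c);return p,d,c
E
python3 - <<'E'
from h import *
c=dict(np.load("top_c.npz"))
port=onplane([[214,207]],.136,c)[0];cart=onplane([[394,231]],.085,c)[0];used=onplane([[445,234]],.085,c)[0]
print(port,cart,used, onplane([[217,178],[213,236]],.102,c))
w=get_calibration("wrist");s=sense()
R=cv2.Rodrigues
from scipy.spatial.transform import Rotation as Ro
T=np.eye(4);T[:3,:3]=Ro.from_euler("xyz",s["tcp_rot"]).as_matrix();T[:3,3]=s["position"]
print(np.linalg.inv(T)@w["T"],w["intrinsics"],w["distortion"])
for p in (port,cart):
  for y in np.arange(-3,3.2,.5):
    q=ik([p[0],p[1],.45],[pi,0,y]); print(round(y,1),None if q is None else np.round(q,2))
E
```

```text
[0.56337668 0.23799555 0.136     ] [ 0.50549361 -0.14539983  0.085     ] [ 0.4955546  -0.25925316  0.085     ] [[0.63009538 0.23889475 0.102     ]
 [0.5042738  0.24793078 0.102     ]]
[[-1.03611736e-03  9.58064364e-01  2.86551217e-01  8.14798482e-02]
 [ 9.99999407e-01  1.08864714e-03 -2.40001948e-05 -2.10467820e-04]
 [-3.34946895e-04  2.86551022e-01 -9.58064924e-01  2.08475898e-02]
 [ 0.00000000e+00  0.00000000e+00  0.00000000e+00  1.00000000e+00]] [[284.43980876   0.         323.17175056]
 [  0.         284.43980876 195.60778895]
 [  0.           0.           1.        ]] [-0.02947991  0.          0.          0.          0.        ]
-3.0 [-0.52  0.36  0.08  1.66 -0.03  1.13  1.28]
-2.5 [-0.44  0.36 -0.02  1.65  0.01  1.13  1.75]
-2.0 [-0.37  0.37 -0.11  1.65  0.04  1.13  2.22]
-1.5 [-0.3   0.37 -0.2   1.64  0.08  1.13  2.69]
-1.0 [-1.32  0.71  1.35  1.71 -0.71  1.33 -2.4 ]
-0.5 [-1.32  0.71  1.35  1.71 -0.71  1.33 -1.9 ]
0.0 [-0.95  0.4   0.66  1.69 -0.27  1.14 -1.79]
0.5 [-0.88  0.39  0.57  1.68 -0.23  1.14 -1.33]
1.0 [-0.83  0.38  0.49  1.68 -0.19  1.13 -0.86]
1.5 [-0.76  0.37  0.4   1.68 -0.16  1.13 -0.39]
2.0 [-0.69  0.36  0.3   1.67 -0.12  1.13  0.08]
2.5 [-0.61  0.36  0.2   1.66 -0.08  1.12  0.54]
3.0 [-0.55  0.36  0.12  1.66 -0.05  1.12  1.01]
-3.0 [-0.41  0.24  0.75  1.89 -0.18  1.08  2.12]
-2.5 [-0.34  0.23  0.66  1.89 -0.16  1.08  2.59]
-2.0 [ 1.19  0.56 -1.3   1.8   0.57  1.24  2.43]
-1.5 [-0.81  0.48  1.37  1.91 -0.51  1.18 -2.32]
-1.0 [-0.81  0.48  1.37  1.91 -0.51  1.18 -1.82]
-0.5 [-0.81  0.48  1.37  1.91 -0.51  1.18 -1.32]
0.0 [-0.61  0.29  1.01  1.9  -0.28  1.1  -1.07]
0.5 [-0.57  0.28  0.95  1.9  -0.25  1.09 -0.59]
1.0 [-0.54  0.27  0.91  1.9  -0.24  1.09 -0.11]
1.5 [-0.51  0.26  0.87  1.9  -0.22  1.09  0.38]
2.0 [-0.49  0.25  0.85  1.9  -0.22  1.08  0.87]
2.5 [-0.46  0.25  0.81  1.9  -0.2   1.08  1.35]
3.0 [-0.43  0.24  0.76  1.89 -0.19  1.08  1.84]
```

```bash
python3 - <<'E'
from h import *
reach([0.563,0.238,.40],[pi,0,1.33]); dwell(.3)
p,d,c=snap("port1"); s=sense(); print(s["time"],s["position"],np.round(s["joint_pos"],2))
reach([0.505,-0.145,.39],[pi,0,1.33]); dwell(.3)
q,d,c=snap("cart1"); s=sense(); print(s["time"],s["position"],np.round(s["joint_pos"],2))
f=lambda a:cv2.convertScaleAbs(a,alpha=1.6)
cv2.imwrite("pics/both.png",cv2.resize(np.vstack([f(p[60:340,150:500]),f(q[60:340,150:500])]),None,fx=1.0,fy=1.0))
E
```

```text
2.1917 [0.56284333 0.23841208 0.39996858] [-0.78  0.42  0.43  1.73 -0.2   1.03 -0.52]
3.9833 [ 0.50522808 -0.14454293  0.3899658 ] [-0.3   0.3   0.63  1.95 -0.22  0.95  0.19]
```

View pics/both.png

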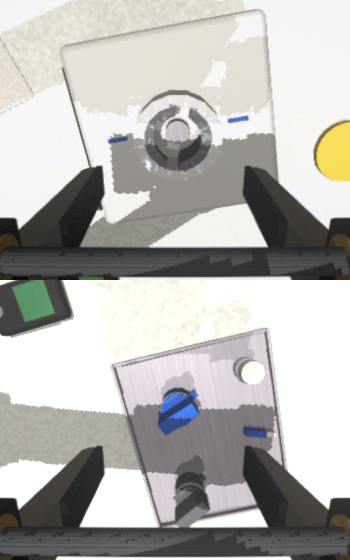

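The port ring sits at about (327,190) in the full wrist image, with its marks left and right of it. The cartridge is at about (328,190), its bar running diagonally. Now I'll extract both from the depth data.

```bash
cat > meas.py <<'E'
from h import *
from scipy.optimize import least_squares
def cloud(f):
    z=np.load(f+".npz");c={k:z[k] for k in("intrinsics","distortion","T")};d=z["d"]
    v,u=np.nonzero(d>0);return unproj(np.c_[u,v],d[v,u],c),z["p"][v,u].astype(int),np.c_[u,v]
def port(f,c0):
    P,C,U=cloud(f)
    m=np.hypot(P[:,0]-c0[0],P[:,1]-c0[1])<.06;P=P[m]
    print("z hist",np.histogram(P[:,2],np.arange(.09,.15,.004)))
    zt=np.median(P[(P[:,2]>.128),2]);R=P[abs(P[:,2]-zt)<.004]
    # outer edge: farthest point per angular bin
    c=np.array(c0,float)
    for _ in range(8):
        a=np.degrees(np.arctan2(R[:,1]-c[1],R[:,0]-c[0]));r=np.hypot(R[:,0]-c[0],R[:,1]-c[1])
        b=(a//10).astype(int);E=np.array([R[b==k][np.argmax(r[b==k]),:2] for k in np.unique(b)])
        s=least_squares(lambda x:np.hypot(*(E-x[:2]).T)-x[2],[*c,.04],loss="soft_l1",f_scale=.001);c=s.x[:2]
    a=np.degrees(np.arctan2(R[:,1]-c[1],R[:,0]-c[0]));r=np.hypot(R[:,0]-c[0],R[:,1]-c[1])
    print("ring",s.x,zt,len(R))
    print("inner radius per 10deg",[(k*10,round(1e3*np.percentile(r[(a//10)==k],2),1),int(((a//10)==k).sum())) for k in range(-18,18) if ((a//10)==k).any()])
    return c,zt
def cart(f,c0):
    P,C,U=cloud(f)
    blue=(C[:,0]>1.5*C[:,2])&(C[:,0]>60)
    m=(np.hypot(P[:,0]-c0[0],P[:,1]-c0[1])<.06)&(P[:,2]>.03)&blue
    Q=P[m];print("z",np.percentile(Q[:,2],[50,95,99]),len(Q));zt=np.percentile(Q[:,2],97)
    B=Q[Q[:,2]>zt-.006][:,:2];rc=cv2.minAreaRect((B*1e3).astype(np.float32));print("bar",rc,len(B),zt)
    w,V=np.linalg.eigh(np.cov(B.T));print("mean",B.mean(0),"ang",np.degrees(np.arctan2(V[1,1],V[0,1])),np.sqrt(w*12))
E
python3 - <<'E'
from meas import *
port("port1",(.563,.238)); cart("cart1",(.505,-.145))
E
```

```text
z hist (array([   0,    0, 4581,  588,   91,  516,  111,   92,   97,  107,  328,
       3935,    0,    0]), array([0.09 , 0.094, 0.098, 0.102, 0.106, 0.11 , 0.114, 0.118, 0.122,
       0.126, 0.13 , 0.134, 0.138, 0.142, 0.146]))
ring [ -3.46302823 -15.67507988  16.44773105] 0.31417591234236053 12435
inner radius per 10deg [(70, np.float64(16422.8), 12435)]
z [0.08410033 0.08587366 0.08647671] 1054
bar ((508.14068603515625, -152.9168701171875), (44.15696334838867, 16.123247146606445), 19.690153121948242) 614 0.08612453688410159
mean [ 0.50871351 -0.15198136] ang -160.1040966774839 [0.01588917 0.04324275]
```

```bash
sed -i 's/<.06;P=P\[m\]/<.05;P=P[m\&(P[:,2]<.142)]/' meas.py; python3 - <<'E'
from meas import *
c,zt=port("port1",(.563,.238))
# rectified map of heights around port, 0.25mm/px
P,C,U=cloud("port1");x=(P[:,:2]-c)*1e3
m=(abs(x)<45).all(1)&(P[:,2]<.145)
im=np.zeros((360,360,3),np.uint8);
for (a,b),z in zip(x[m],P[m,2]):
    v=int(np.clip((z-.1)/.04*255,0,255));cv2.circle(im,(int(180+a*4),int(180-b*4)),2,(v,255-v,255 if z>.1335 else 0),-1)
p=np.load("port1.npz")["p"];cv2.imwrite("pics/hm.png",np.hstack([im,cv2.resize(cv2.convertScaleAbs(p[130:260,260:390],alpha=1.5),(360,360))]))
M=(C[:,0]>C[:,2]+40)&(C[:,0]>80)&(np.hypot(*x.T)<80)&(abs(P[:,2]-.103)<.006)
k=x[M];print(len(k),k[k[:,0]>0].mean(0),k[k[:,0]<0].mean(0),np.degrees(np.arctan2(*(k[k[:,0]>0].mean(0)-k[k[:,0]<0].mean(0))[::-1])))
E
```

```text
z hist (array([   0,    0, 1817,  266,   91,  516,  111,   92,   97,  107,  328,
       3935,    0,    0]), array([0.09 , 0.094, 0.098, 0.102, 0.106, 0.11 , 0.114, 0.118, 0.122,
       0.126, 0.13 , 0.134, 0.138, 0.142, 0.146]))
ring [0.56752341 0.24261962 0.0403509 ] 0.13509586982108876 4227
inner radius per 10deg [(-180, np.float64(21.2), 118), (-170, np.float64(21.2), 118), (-160, np.float64(21.1), 116), (-150, np.float64(21.2), 118), (-140, np.float64(22.3), 113), (-130, np.float64(23.9), 82), (-120, np.float64(30.0), 76), (-110, np.float64(27.4), 75), (-100, np.float64(21.9), 113), (-90, np.float64(21.2), 114), (-80, np.float64(21.1), 117), (-70, np.float64(20.8), 115), (-60, np.float64(21.0), 121), (-50, np.float64(21.2), 119), (-40, np.float64(21.9), 116), (-30, np.float64(21.7), 120), (-20, np.float64(21.1), 126), (-10, np.float64(21.6), 130), (0, np.float64(21.6), 120), (10, np.float64(21.8), 129), (20, np.float64(21.8), 129), (30, np.float64(21.3), 134), (40, np.float64(22.7), 130), (50, np.float64(23.5), 101), (60, np.float64(30.4), 93), (70, np.float64(27.2), 95), (80, np.float64(22.2), 136), (90, np.float64(21.7), 134), (100, np.float64(21.6), 141), (110, np.float64(21.5), 137), (120, np.float64(21.7), 128), (130, np.float64(21.7), 130), (140, np.float64(22.3), 120), (150, np.float64(21.8), 122), (160, np.float64(21.4), 119), (170, np.float64(21.3), 122)]
80 [61.37068739 -4.28716233] [-70.45406434   4.50711253] -3.816652962690693
```

View pics/hm.png

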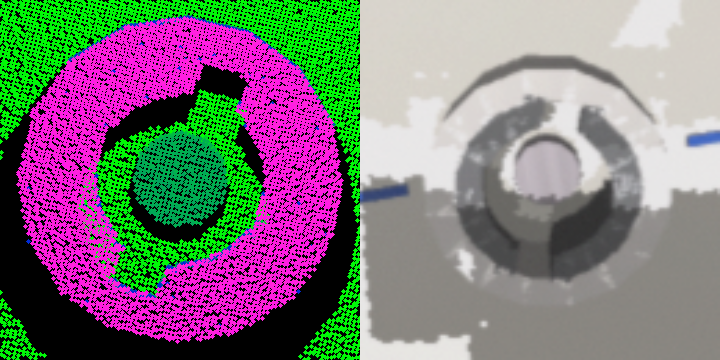

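The height map shows both slots clearly, at about (222,75) and (137,285), so roughly 67° in the world frame. Next: look at the cartridge at grasp yaw, then grasp and lift it.

```bash
python3 - <<'E'
from meas import *
P,C,U=cloud("port1");c=np.array([.5675,.2426])
x=(P[:,:2]-c)*1e3;r=np.hypot(*x.T);a=np.degrees(np.arctan2(x[:,1],x[:,0]))
m=(abs(P[:,2]-.135)<.004)&(r>23)&(r<26)
h=np.histogram(a[m],np.arange(-180,181,4));print([(int(e),int(n)) for n,e in zip(*h) if n<5])
reach([.508,-.152,.36],[pi,0,.345]); dwell(.3)
snap("cart2");cart("cart2",(.508,-.152)); s=sense();print(s["time"],s["position"],s["tcp_rot"],np.round(s["joint_pos"],2))
E
```

```text
[(-148, 4), (-128, 0), (-124, 0), (-120, 0), (-116, 0), (-112, 0), (-108, 0), (-104, 0), (-64, 4), (-56, 4), (-16, 3), (52, 0), (56, 0), (60, 0), (64, 0), (68, 0), (72, 0), (76, 1)]
z [0.084309   0.08592825 0.0863571 ] 1177
bar ((508.66998291015625, -153.48101806640625), (42.726470947265625, 15.213353157043457), 19.375728607177734) 722 0.08607674091454598
mean [ 0.50935962 -0.15291605] ang -160.68958104368357 [0.0155036  0.04254233]
5.15 [ 0.50799708 -0.15205657  0.3601331 ] [-3.14155164e+00 -3.63887843e-04  3.45275828e-01] [-0.42  0.39  0.8   1.98 -0.36  0.91 -0.66]
```

```bash
python3 - <<'E'
from h import *
yaw=np.radians(19.4)
reach([.5087,-.1533,.30],[pi,0,yaw])
print(move_straight([.5087,-.1533,.2475],rate=.08,contact_N=8))
close(40); s=sense();print(s["position"],s["width"],s["grip_force"],s["force"],s["moment"])
move_straight([.5087,-.1533,.34],rate=.12)
s=sense();print(s["width"],s["force"])
move_straight([.5087,-.1533,.43],rate=.2)
reach([.5675,.2426,.43],[pi,0,np.radians(66)])
dwell(.3);snap("held");s=sense();print(s["time"],s["position"],s["tcp_rot"],s["width"],s["force"],s["moment"],np.round(s["joint_pos"],2))
E
```

```text
False
[ 0.50869182 -0.15328752  0.24748917] 0.17198074491465723 39.99735653400421 [ 1.20905676 -0.06802935 -0.48455241] [-0.03512047  0.08104326  0.02003517]
0.17257040518107233 [-0.75912637  0.42525778 -1.47656332]
10.7917 [0.56766927 0.24200815 0.43015253] [ 3.14149986e+00 -2.42874288e-04  1.15089321e+00] 0.17104473071403983 [ 0.01550699  0.18211929 -1.61340093] [-0.10255398  0.11478032  0.01884051] [-0.97  0.44  0.69  1.7  -0.31  1.11 -0.61]
```

View pics/held.png

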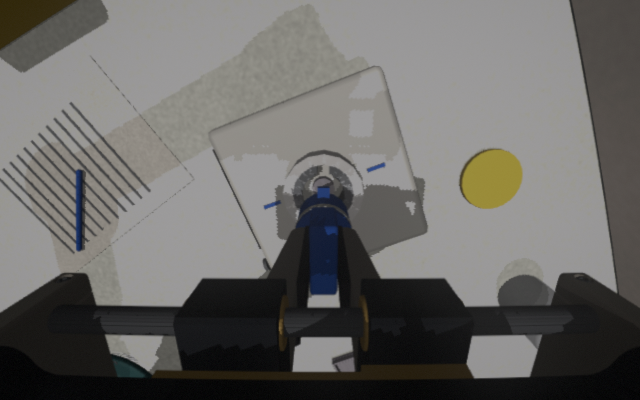

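The cartridge hangs upright in the grip, with its lug at about (322,195) facing the port. Lowering it by feel now.

```bash
python3 - <<'E'
from h import *
o=[pi,0,np.radians(66)]
X=[.5675,.2426]
move_straight([*X,.39],rate=.1,rot=o);dwell(.3)
s0=sense();print(s0["position"],s0["force"],s0["moment"])
for z in(.372,.365,.358):
    h=move_straight([*X,z],rate=.03,contact_N=4);s=sense()
    print(z,h,np.round(s["position"],4),np.round(s["force"]-s0["force"],2),np.round(s["moment"]-s0["moment"],3),s["width"])
    if h:break
print(s["time"])
E
```

```text
[0.56763363 0.24262459 0.3905443 ] [-0.41165529 -0.13749559 -1.27619439] [-0.05537898  0.10133825 -0.01169851]
0.372 False [0.5676 0.2426 0.372 ] [1.57 0.63 0.02] [ 0.014 -0.035  0.018] 0.17240418169891683
0.365 False [0.5674 0.2426 0.3648] [ 0.45 -0.55 -1.14] [ 0.011 -0.024  0.03 ] 0.16603467302426334
0.358 False [0.5675 0.2426 0.3578] [ 0.59 -0.62 -0.38] [-0.061  0.012  0.031] 0.1720621943279034
13.1583
```

It is in the slots. Next, press against the spring, checking the force.

```bash
python3 - <<'E'
from h import *
X=[.5675,.2426]
f0=sense()["force"]
for z in(.354,.351,.3485):
    h=move_straight([*X,z],rate=.03,contact_N=14);dwell(.15);s=sense()
    print(z,h,np.round(s["position"],4),np.round(s["force"]-f0,2),np.round(s["moment"],3),s["width"],s["grip_force"])
    if h:break
print(s["time"])
E
```

```text
0.354 False [0.5676 0.2426 0.3544] [-1.23  0.54  5.21] [-0.184  0.409 -0.046] 0.17363045979419203 39.998658299446106
0.351 False [0.5676 0.2426 0.3515] [-2.07  0.87  7.37] [-0.183  0.589 -0.001] 0.17135112639380964 39.99970614910126
0.3485 False [0.5676 0.2426 0.3492] [-2.99 -0.16  9.36] [-0.261  0.741 -0.002] 0.17218635426074716 40.00076651573181
14.3917
```

```bash
python3 - <<'E'
from h import *
X=[.5675,.2426,.3476]
move_straight(X,rate=.02,contact_N=14)
for a in list(range(58,-7,-8)):
    h=move_straight(X,rot=[pi,0,np.radians(a)],contact_N=12);dwell(.1);s=sense()
    print(a,h,round(float(np.degrees(s["tcp_rot"][2])),1),np.round(s["position"],4),np.round(s["force"],1),np.round(s["moment"],2),round(s["time"],1))
    if h or abs(s["moment"][2])>.25:break
E
```

```text
58 False 58.0 [0.568  0.2427 0.3486] [-0.9 -0.   7.7] [-0.23  0.51 -0.07] 15.0
50 False 50.0 [0.5682 0.2427 0.3487] [-0.2  0.3  7.5] [-0.11  0.3  -0.02] 15.4
42 False 42.0 [0.5683 0.2427 0.3488] [-0.9  0.   7.7] [-0.13  0.23 -0.06] 15.8
34 False 34.0 [0.5682 0.2427 0.3487] [-0.8  0.1  8.4] [-0.05  0.2  -0.02] 16.2
26 False 26.0 [0.5682 0.2427 0.3487] [-0.   0.4  7.9] [-0.05  0.23 -0.03] 16.6
18 False 18.0 [0.5682 0.2427 0.3487] [0.  0.3 7.6] [-0.08  0.29 -0.01] 17.0
10 False 10.0 [0.5682 0.2427 0.3487] [-0.4 -0.3  7.5] [-0.08  0.23 -0.03] 17.4
2 False 2.0 [0.5683 0.2427 0.3487] [-0.   0.1  7.9] [-0.04  0.22 -0.08] 17.8
-6 False -6.0 [0.5682 0.2427 0.3487] [-0.5  0.7  7.2] [-0.08  0.19 -0.03] 18.2
```

```bash
python3 - <<'E'
from h import *
X=[.5675,.2426,.3476]
for a in np.arange(-8,-23,-1.):
    h=move_straight(X,rot=[pi,0,np.radians(a)],contact_N=12);dwell(.12);s=sense()
    print(a,h,round(float(np.degrees(s["tcp_rot"][2])),1),np.round(s["position"],4),np.round(s["force"],1),np.round(s["moment"],2),round(s["time"],1))
    if h or abs(s["moment"][2])>.2:break
E
```

```text
-8.0 False -8.0 [0.5682 0.2427 0.3487] [-0.1 -0.4  7.6] [-0.04  0.27 -0.01] 18.5
-9.0 False -9.0 [0.5682 0.2426 0.3488] [-0.2 -0.7  8. ] [-0.04  0.25  0.03] 18.9
-10.0 False -10.0 [0.5682 0.2426 0.3488] [-0.5 -0.7  7.6] [-0.04  0.31 -0.04] 19.3
-11.0 False -11.0 [0.5682 0.2426 0.3488] [-0.8 -0.4  6.8] [-0.05  0.29  0.01] 19.6
-12.0 False -12.0 [0.5682 0.2426 0.3487] [-0.5  0.2  7.8] [ 0.05  0.31 -0.08] 20.0
-13.0 False -13.0 [0.5682 0.2426 0.3487] [-0.7 -0.6  8.3] [-0.08  0.34  0.03] 20.4
-14.0 False -14.0 [0.5682 0.2426 0.3487] [-0.7  0.7  8.6] [-0.04  0.34  0.05] 20.7
-15.0 False -15.0 [0.5682 0.2425 0.3487] [-0.9 -0.2  8.2] [-0.06  0.32  0.12] 21.1
-16.0 False -16.0 [0.5681 0.2422 0.3487] [-0.6 -0.7 10. ] [-0.22  0.47  0.1 ] 21.5
-17.0 False -16.9 [0.5681 0.2423 0.3487] [-2.1 -0.5  7.9] [-0.35  0.51  0.47] 21.8
```

The stop was felt at about -16°. I'll back off the torque, ease up into the pocket, and test the lock gently.

```bash
python3 - <<'E'
from h import *
X=[.5678,.2425]
o=[pi,0,np.radians(-15.5)]
def rep(t):
    s=sense();print(t,round(float(np.degrees(s["tcp_rot"][2])),1),np.round(s["position"],4),np.round(s["force"],1),np.round(s["moment"],2),round(s["width"],3),round(s["time"],1))
move_straight([*X,.3478],rot=o);dwell(.15);rep("back")
for z in(.350,.352,.353,.354,.355):
    h=move_straight([*X,z],rate=.02,contact_N=12);dwell(.15);rep((z,h))
    if sense()["force"][2]<-5:break
E
```

```text
back -15.5 [0.5683 0.2422 0.3487] [-0.2 -1.1  7.9] [-0.28  0.57  0.05] 0.173 22.2
(0.35, False) -15.5 [0.5682 0.2423 0.3507] [-0.7 -0.6  5.6] [-0.21  0.41  0.04] 0.17 22.6
(0.352, False) -15.5 [0.5682 0.2423 0.3525] [-0.3  0.3  4.7] [-0.15  0.3   0.03] 0.17 23.0
(0.353, False) -15.5 [0.5681 0.2423 0.3533] [ 1.3 -1.2  4.6] [-0.37 -0.16  0.06] 0.171 23.4
(0.354, False) -15.5 [0.5681 0.2424 0.3535] [ 5.5  0.4 -2.3] [-0.14 -1.14  0.04] 0.17 23.8
(0.355, False) -15.5 [0.568  0.2426 0.3536] [ 8.8 -1.6 -9.6] [-0.08 -1.66  0.07] 0.169 24.2
```

Locked: it resists a pull at the expected height. Relieving the load, then releasing.

```bash
python3 - <<'E'
from h import *
move_straight([.5679,.2425,.3532],rate=.02);dwell(.2);s=sense();print(np.round(s["force"],1),np.round(s["moment"],2))
gripper_open();dwell(.2)
p=sense()["position"]
move_straight([p[0],p[1],.45],rate=.1);dwell(.3)
q,d,c=snap("fin");s=sense();print(s["time"],s["position"],s["force"])
from meas import cart
cart("fin",(.5675,.2426))
t,_,_=snap("top1","top");r,_,_=snap("side1","side")
f=lambda a:cv2.convertScaleAbs(a,alpha=1.5)
cv2.imwrite("pics/final.png",np.vstack([np.hstack([f(q[60:320,180:460]),cv2.resize(f(r[130:230,240:380]),(364,260))]),cv2.resize(f(t[90:330,150:550]),(644,300))]))
E
```

```text
[ 3.7 -1.8  2.3] [-0.41 -0.95  0.02]
27.5417 [0.56789132 0.24247076 0.44975852] [-0.28384923  1.0621122  -0.47667738]
z [0.19046484 0.19198956 0.19253188] 917
bar ((566.59814453125, 242.49850463867188), (15.371325492858887, 40.95761489868164), 74.75614929199219) 566 0.19214710715322367
mean [0.56358972 0.24411063] ang 167.3072090444665 [0.01416734 0.03520105]
```

View pics/final.png

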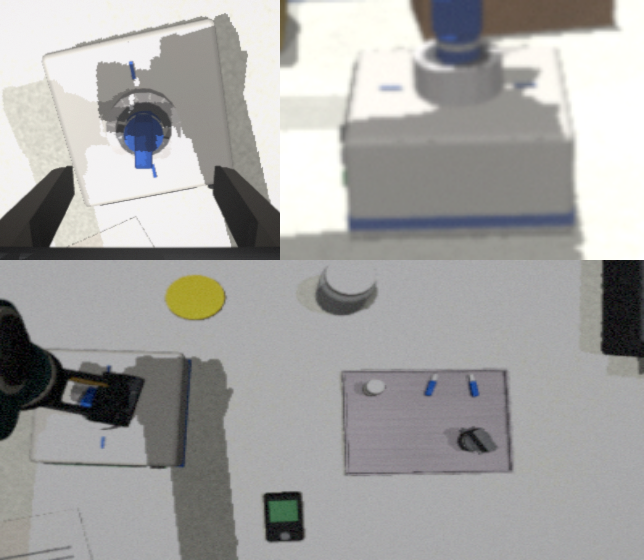

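The cartridge stands upright in the port: its top is at 0.192 m, the locked height, and the bar is at -15°. The grey cartridge and everything else on the table are where they were.

```bash
python3 -c "
from rig import *
print(close_job())"
```

```text
the job is handed in; nothing more can be done
None
```

The blue cartridge is locked upright in the bayonet port, turned about 81° clockwise to its stop, and the job was handed in at about 28 s of the 70 s allowed; torque at the stop briefly reached 0.47 Nm, over the 0.3 Nm given as plenty, before I backed off.

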